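# Lay two standing slide boxes down flat by pushing

### The arm

A 6-joint arm with a two-finger parallel gripper is mounted at the origin on a cart in front of the work surface, level with it; the furniture and walls round the work are solid. World frame = base frame: x ahead of the robot, y to its left, z up, the work surface at z = 0. Lengths are in mm, angles in rad, forces in N, time in s.
With the tool pointing down it reaches from about 425 to 925 mm from the base axis. Payload 12.5 kg.
Tool frame: the origin (TCP) lies midway between the tips of the shut fingers; the grasp point (between the pads) lies 19 mm behind it (arm.grip_depth is the distance from the TCP to the grasp point, in mm); z points along the fingers, y is the line along which they close (so a half turn about z gives the same grasp; the last joint's range is limited). The gripper opens to 85 mm and grips with 20 to 120 N. Pads are 22 mm wide; open, the fingers measure 114 mm over their backs; the gripper's body (76 mm by 85 mm) begins 54 mm behind the grasp point. The pads swing forward as they close: fully open they stand 13 mm farther back than shut.
Start: joints at [1.043, 0.491, 1.559, -0, 1.092, -0.106], TCP at [255.862, 570.245, 231.327] pointing down, gripper open.
Joint ranges: [-3.1, 3.1], [-0.84, 2.19], [0.05, 2.79], [-1.13, 4.28], [0.06, 2.93], [-2.69, 2.69]. Speed limits (rad/s): [2.22, 2.22, 2.79, 3.14, 3.14, 3.14].

### API

Orientations are given as [roll, pitch, yaw] about the fixed x, y, z axes, in that order (R = Rz(yaw) Ry(pitch) Rx(roll)).
In Python, from plant import arm gives the robot as it stands. The module is installed in compiled form; this text tells all that it offers.
- The arm moves only by the shell command python3 -m crank 'ROWS' [OPENING] [FORCE]. ROWS is JSON, a list that holds one entry, the list of rows, each a list of 6 numbers: the shift along the tool's x, y, z in mm, then the turn, a rotation vector about the tool's x, y, z in rad. A call has 1 to 5 rows; each row is the pose to reach, as a shift and turn from the pose commanded when the call began, along the tool's axes at that moment; what a row does not reach only later rows make up. A row lasts 1/10 s, in which the tool goes at most 50 mm and 8.59 degrees, less where a joint would pass 70% of its speed; a pose out of reach is approached as far as the arm can. A call with a gripper value outside its range is refused whole. OPENING is the gripper command: -1 is fully open, 1 is shut, values between are in proportion, set as the call begins (- or left out, the last holds). The fingers move at their own pace and stop on an object; FORCE is the grip in N (left out, the last holds). Time passes only in rows, so rows that repeat a pose let the fingers close. It gives the time, the measured TCP pose, the force, the opening and the grip force at its end, in the units of the state.
- arm.get_state(): the state, without advancing time (a new reading comes with each control period).
- arm.camera(name): name is "side" or "top"; returns a dict with "image" (400x640x3 uint8, blue, green, red), "z_map" (400x640 float32, mm along the optical axis (not along the pixel's ray), 0 where there is no reading), "fx", "fy", "cx", "cy" (pixels), "eye" and "attitude" of the camera in the world. Camera axes: x right, y down, z forward; pixel columns grow to the right and rows downward; lengths in mm; the calibration is good to about 2 mm. A picture is of the moment at which its call begins.
- arm.close_job(): hands the job in; it is judged then, once.
Trained networks look in a picture, given as the dict that the camera call returned (one of the last four; its "shot" number tells which), for a name from the list of things; names that differ only in an ending like _2 or _b are one class to them, and where a whole thing is asked for, a point or a joint stands for the part that bears it (a point fixed in the world has none). Each returns a list of dicts, best first, with "p" (0 to 1); they miss things now and then, are a little off and sometimes report something else, mostly with a low value. They report only what shows in the picture. A call takes as long as a camera call. They do not tell look-alikes from the thing itself.
- arm.recognise(target, picture): "box" ([left, top, right, bottom] in pixels, round what is visible of it).
The state is a dict: "time": time; "joint_positions": joint angles; "joint_vel": joint speeds; "effort": joint torques, N m; "tool_pos": TCP position; "eef_rot": TCP orientation; "wrist_force": force on the tool from outside, world axes, zero at the start; "ft_torque": the same for the moment, N m; "gripper_width": finger opening in mm; "grip_force": force on a finger pad.
Only numpy, scipy, OpenCV 4.12 (cv2) and the standard library are available. Lean on these libraries where they do the work, as an engineer would, in place of code of your own. Each camera call takes 0.05 s, during which the arm holds its last target. There are 200 camera calls.

### The job

The blue and the red slide boxes have been left standing on edge, and microscope slides are to be stored lying flat. With the fingertips, push each box over where it stands so that it ends up lying flat on the worktop with its labelled lid facing up; do not grasp, lift or carry the boxes or shove them along the bench, and leave everything else undisturbed.

Things in the scene. Friction and masses are not known exactly. Their poses are not given: they have to be found in the camera images.
- blue_box: Blue slide box, pale label on its lid, lid fixed shut: a block 68 x 98 x 34 mm (own x, y, z), 0.16 kg give or take 40 percent. It starts on its long hinge edge, 68 mm tall, 98 wide, 34 thick, a thin catch on top. Origin: centre of its unlabelled underside (68 x 98 mm face); own z points out through the lid: level at the start, up at the end. Yaw varies: the lid faces -x within 40 degrees.
- blue_box_centre (a point): Centre of the blue box's block: 34 mm above the worktop at the start, 17 mm when it lies flat. Pushed high on the lid, square to it, the box pivots on its far lower edge, passes its balance point at about 27 degrees and falls by itself away from the push onto its underside.
- blue_box_lid (a point): Centre of the outer face of the blue box's lid (the label), 17 mm from the block's centre.
- red_box: Red slide box, same block as the blue one (68 x 98 x 34 mm, label on lid, same mass), but it starts on its short end: 98 mm tall, 68 wide, 34 thick, catch at one side. Origin: centre of its unlabelled underside; own z points out through the lid: level at the start, up at the end. The lid faces -x within 40 degrees. Either box may be left or right; they stand 200 mm or more apart.
- red_box_centre (a point): Centre of the red box's block: 49 mm above the worktop at the start, 17 mm when it lies flat. Pushed high on the lid, square to it, it passes its balance point at about 19 degrees and falls by itself away from the push onto its underside.
- red_box_lid (a point): Centre of the outer face of the red box's lid (the label), 17 mm from the block's centre.
- vial: Bystander: small glass vial with grey cap, 24 mm wide, 48 mm tall, standing between the two places of the boxes, but nearer the robot. Origin under its centre.
- red_cup: Bystander: clear specimen cup with red lid, 65 mm wide, 70 mm tall, behind the boxes. Origin under its centre.
- blue_vial: Bystander: small glass vial with blue cap, 24 mm wide, 48 mm tall, left of the left-hand box and nearer the robot. Behind and left of it stands a tall fixed microscope, about x 0.4 to 0.7, y 0.17 to 0.38: keep the arm off it. Origin under the vial's centre.
- dish: Bystander: round petri dish with lid, 64 mm wide, 14 mm high, behind the right-hand box. Origin under its centre.
There are look-alikes about, which are no part of the job. What is shaped like the red_box but green or yellow is not meant.

How it is judged:
By the outcome, as a careful person would: the job done as asked, in the order asked, and still so for the second after the job is handed in, with the robot touching nothing.
It also fails if it takes over 48 s, if anything falls off the work surface, if the arm or the gripper's body presses on something with over 40 N, if the wrist force passes 120 N, or if a joint passes its speed limit or range.

## Working session

There is one attempt and no reset: what is moved stays moved. The work goes in short steps, Python scripts to look and compute and a shell command to move; the robot and the scene stay as the last step left them, time stands still between calls to the robot, and variables do not carry over. Pictures are saved under pics/ and viewed, at most 10 in all, crops included, and the job is handed in when it is done.

```bash
mkdir -p pics
cat > h.py <<'E'
import numpy as np,cv2
from plant import arm
from scipy.spatial.transform import Rotation as R
def cloud(c):
    z=c["z_map"];v,u=np.mgrid[:400,:640]
    P=np.stack([(u-c["cx"])/c["fx"]*z,(v-c["cy"])/c["fy"]*z,z],-1)
    A=np.array(c["attitude"],float)
    M=A if A.shape==(3,3) else R.from_euler('xyz',A).as_matrix()
    return P@M.T+np.array(c["eye"])
E
python3 - <<'E'
from h import *
s=arm.get_state();print(s["time"],s["tool_pos"],s["eef_rot"],s["gripper_width"])
for n in("top","side"):
    c=arm.camera(n);cv2.imwrite(f"pics/{n}0.png",c["image"]);W=cloud(c)
    np.save(n+"W.npy",W);np.save(n+"I.npy",c["image"])
    print(n,c["eye"],c["attitude"],c["fx"])
    for t in("blue_box","red_box","vial","blue_vial","red_cup","dish"):
        for r in arm.recognise(t,c)[:3]:
            b=np.array(r["box"]).astype(int);m=W[(b[1]+b[3])//2,(b[0]+b[2])//2]
            print(t,round(r["p"],2),b,m.round())
E
```

```text
0.0 [255.75123984 570.01719405 230.72939156] [-3.14047058e+00 -9.00697997e-05  2.71980077e+00] 85.55591397879458
top [ 265.94280028 -116.82022173 1622.03225388] [-3.02557531e+00 -1.88415716e-03 -1.59399980e+00] 481.2165598383823
blue_box 0.91 [368 169 403 194] [ 530. -324.   68.]
blue_box 0.2 [288 187 312 205] [482. -47.  98.]
red_box 0.8 [382 272 405 300] [ 190. -335.   81.]
red_box 0.56 [246 176 270 200] [511.  87.  99.]
red_box 0.55 [257 215 280 239] [385.  56. 100.]
vial 0.56 [334 224 339 231] [ 384. -160.   54.]
blue_vial 0.49 [240 225 246 232] [388. 144.  51.]
red_cup 0.64 [299 103 320 128] [757. -80.  70.]
red_cup 0.21 [369 168 402 191] [ 536. -324.   70.]
dish 0.57 [354 120 372 135] [ 728. -263.   14.]
side [ 472.20188566  360.07942421 1007.55688755] [-2.65783319 -0.00745009 -3.106573  ] 382.21714616405626
blue_box 0.65 [288 131 311 167] [ 539. -314.   66.]
red_box 0.88 [284 268 312 301] [517. 106.  95.]
red_box 0.79 [303 217 320 254] [491. -21. 101.]
red_box 0.72 [399 124 431 163] [ 193. -337.   83.]
vial 0.4 [344 198 354 204] [ 387. -157.   39.]
red_cup 0.86 [203 205 233 231] [745. -75.  70.]
red_cup 0.37 [301 215 322 257] [491. -20.  99.]
dish 0.52 [226 161 248 186] [ 727. -254.   13.]
```

Run:
```python
import cv2
a=cv2.imread("pics/top0.png")[90:320,210:430];cv2.imwrite("pics/t1.png",cv2.resize(a,None,fx=2.6,fy=2.6,interpolation=2))
a=cv2.imread("pics/side0.png")[100:320,180:450];cv2.imwrite("pics/s1.png",cv2.resize(a,None,fx=2.6,fy=2.6,interpolation=2))
```

```text
(no output)
```

View pics/t1.png

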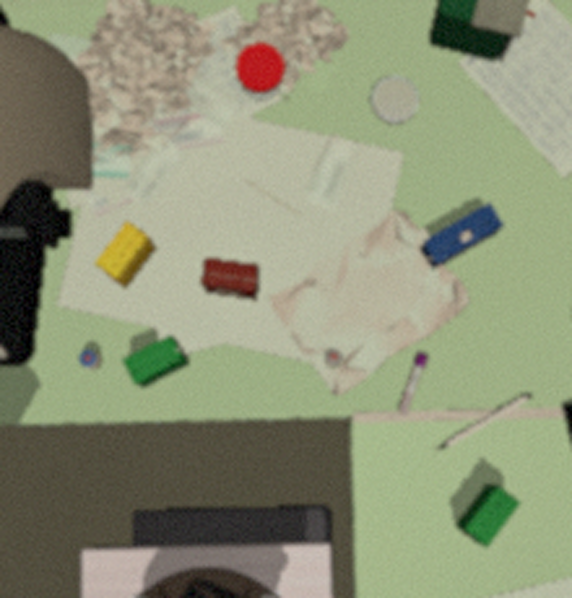

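View pics/s1.png

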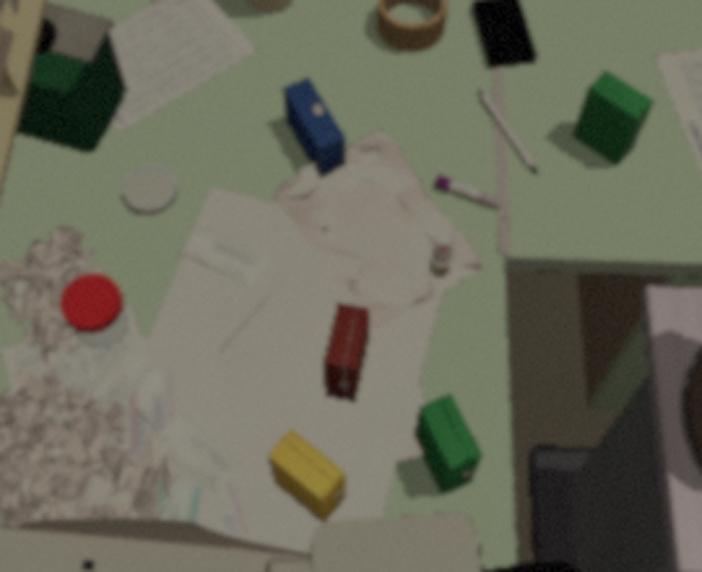

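The red box stands at top-crop (230,278), the blue box at (462,235), a green look-alike at (155,360) and a yellow one at (126,253). Next I fit the top faces.

Run:
```python
from h import *
for n in("top","side"):
    W=np.load(n+"W.npy");I=np.load(n+"I.npy").astype(int);b,g,r=I[...,0],I[...,1],I[...,2]
    for nm,m,c,h in(("red",(r>g+40)&(r>b+40),(482,-40),98),("blue",(b>r+35)&(b>g+15),(532,-322),68)):
        m=m&(np.hypot(W[...,0]-c[0],W[...,1]-c[1])<90)
        P=W[m];T=P[abs(P[:,2]-h)<9]
        rc=cv2.minAreaRect(T[:,:2].astype(np.float32));bp=cv2.boxPoints(rc)
        C=np.cov(T[:,:2].T);w,v=np.linalg.eigh(C)
        nv=v[:,0]*-np.sign(v[0,0])
        # lid normal = short axis toward -x
        print(n,nm,len(T),"z",np.median(T[:,2]).round(1),"rect",np.round(rc[0]),np.round(rc[1]),"mean",T[:,:2].mean(0).round(),"lid normal deg",np.degrees(np.arctan2(nv[1],nv[0])).round(1),"len",np.sqrt(12*w).round(),"all z",P[:,2].min().round(),P[:,2].max().round())
        e=[np.diff(bp[[i,i+1]],axis=0)[0] for i in(0,1)];s=min(e,key=np.linalg.norm);print("   rect short axis deg",np.degrees(np.arctan2(s[1],s[0])).round(1))
```

```text
top red 187 z 98.0 rect [484. -41.] [63. 30.] mean [484. -40.] lid normal deg 168.5 len [32. 62.] all z 69.0 107.0
   rect short axis deg -9.7
top blue 239 z 67.8 rect [ 534. -333.] [32. 94.] mean [ 535. -332.] lid normal deg -150.3 len [33. 98.] all z 4.0 79.0
   rect short axis deg 28.9
side red 215 z 97.2 rect [485. -40.] [61. 29.] mean [486. -39.] lid normal deg 170.9 len [29. 62.] all z 2.0 102.0
   rect short axis deg -8.9
side blue 206 z 67.1 rect [ 538. -332.] [30. 93.] mean [ 537. -329.] lid normal deg -151.0 len [29. 98.] all z 28.0 72.0
   rect short axis deg 30.1
```

Run:
```python
import numpy as np
for n in("top","side"):
    W=np.load(n+"W.npy").reshape(-1,3)
    M=W[(W[:,0]>300)&(W[:,0]<750)&(W[:,1]>130)&(W[:,1]<420)]
    for a,b in((60,150),(150,220),(220,300),(300,400),(400,800)):
        Q=M[(M[:,2]>a)&(M[:,2]<b)]
        if len(Q)>5: print(n,a,b,len(Q),np.percentile(Q,[1,99],axis=0).round().tolist())
    Q=M[(M[:,2]>60)]
    for y in range(130,420,30):
        q=Q[(Q[:,1]>=y)&(Q[:,1]<y+30)]
        if len(q)>3: print(y,"xmin",np.percentile(q[:,0],2).round(), "zmax",q[:,2].max().round())
```

```text
top 60 150 1133 [[389.0, 146.0, 61.0], [747.0, 302.0, 149.0]]
top 150 220 1609 [[399.0, 163.0, 153.0], [746.0, 269.0, 219.0]]
top 220 300 1431 [[418.0, 185.0, 221.0], [744.0, 238.0, 298.0]]
top 300 400 6124 [[321.0, 217.0, 323.0], [727.0, 354.0, 399.0]]
top 400 800 2978 [[301.0, 245.0, 400.0], [487.0, 380.0, 610.0]]
130 xmin 613.0 zmax 148.0
160 xmin 542.0 zmax 240.0
190 xmin 410.0 zmax 337.0
220 xmin 325.0 zmax 549.0
250 xmin 311.0 zmax 553.0
280 xmin 325.0 zmax 595.0
310 xmin 307.0 zmax 605.0
340 xmin 302.0 zmax 615.0
370 xmin 300.0 zmax 613.0
side 60 150 8 [[624.0, 152.0, 113.0], [670.0, 161.0, 146.0]]
side 150 220 164 [[596.0, 166.0, 168.0], [745.0, 185.0, 220.0]]
side 220 300 699 [[514.0, 184.0, 222.0], [745.0, 363.0, 291.0]]
side 300 400 15723 [[322.0, 217.0, 325.0], [728.0, 355.0, 399.0]]
side 400 800 8568 [[303.0, 246.0, 400.0], [488.0, 351.0, 604.0]]
130 xmin 624.0 zmax 140.0
160 xmin 587.0 zmax 239.0
190 xmin 522.0 zmax 332.0
220 xmin 327.0 zmax 548.0
250 xmin 308.0 zmax 548.0
280 xmin 320.0 zmax 593.0
310 xmin 314.0 zmax 604.0
340 xmin 317.0 zmax 1008.0
```

View pics/top0.png

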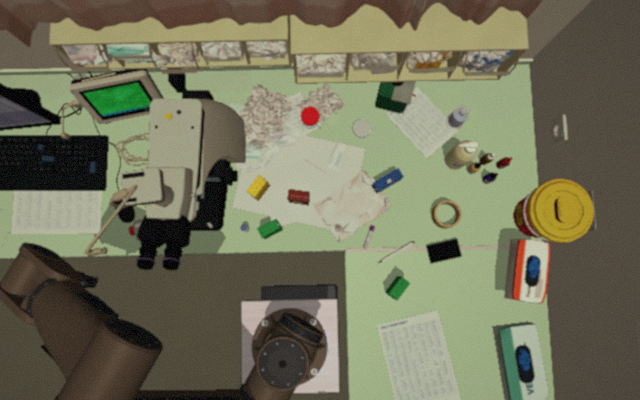

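View pics/side0.png

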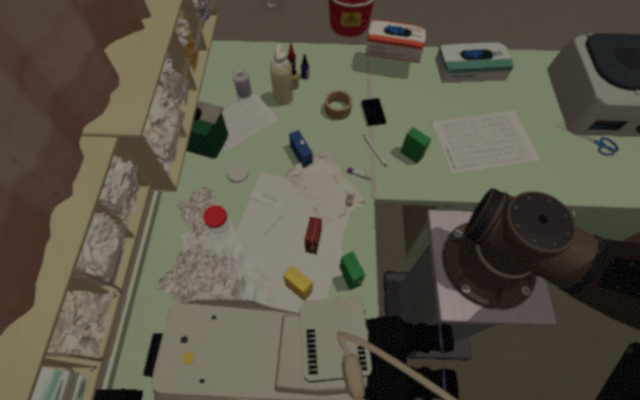

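Run:
```python
import numpy as np
W=np.concatenate([np.load(n+"W.npy").reshape(-1,3) for n in("top","side")])
# max height map, 40mm cells
for x in range(760,0,-40):
    print(x,[int(q[:,2].max()) if len(q:=W[(abs(W[:,0]-x)<20)&(abs(W[:,1]-y)<20)&(W[:,2]<900)])>2 else -1 for y in range(680,80,-40)])
```

```text
760 [10, 72, 64, 46, 22, 11, -1, -1, 252, -1, -1, 266, 259, 193, 31]
720 [29, 28, 27, 24, 32, 39, -1, -1, 334, 335, 336, 336, 333, 210, 28]
680 [40, 38, 30, 39, 37, 31, -1, -1, 335, 337, 336, 337, 336, 211, 31]
640 [37, 34, 25, 40, 36, 42, -1, -1, 336, 337, 336, 337, 335, 210, 26]
600 [34, 31, 21, 20, 25, 22, -1, -1, 335, 335, 338, 336, 335, 211, 17]
560 [22, 20, 19, 11, -1, -1, -1, -1, 335, 340, 337, 335, 333, 87, 19]
520 [16, 11, 19, 16, -1, -1, -1, -1, 391, 394, 397, 395, 325, 71, 103]
480 [11, 10, 19, 44, 41, 12, -1, -1, 391, 554, 553, 550, 297, 10, 102]
440 [13, 12, 10, 37, 44, 48, -1, 422, 562, 593, 588, 551, 183, 10, 11]
400 [11, 12, 13, 12, 53, 59, -1, -1, 557, 603, 553, 551, 180, 55, 56]
360 [9, 9, 9, 12, 40, 55, -1, 3, 609, 604, 413, 414, 9, 30, 26]
320 [8, 9, 516, 540, 546, 5, 7, 609, 615, 418, 417, 416, 9, 7, 11]
280 [-733, -1, 530, 543, 566, 579, 573, 602, 568, 428, 431, 428, -736, -733, -735]
240 [-733, -725, 536, 535, 582, 603, 620, 637, -735, -733, 390, -727, -726, -728, -723]
200 [-729, -734, 552, 570, 599, 622, 648, 668, 685, 687, -733, -735, -731, -719, -731]
160 [-729, -734, -732, 571, 587, 627, 658, 686, 710, 743, 772, 778, 764, 8, 9]
120 [-729, -724, -733, -732, -734, 621, 662, 696, 728, 764, 778, 779, 774, 7, 8]
80 [-733, -733, -732, -733, -729, -733, 652, 697, 751, 775, 780, 776, 762, 8, 20]
40 [-731, -731, -723, -733, -724, -726, -730, -732, 760, 775, 778, 771, 737, 10, 20]
```

The views show the microscope's head and a thin lamp stalk (top image, about (90,250) to (130,190)) between the arm and the work, so the swing has to go over or clear of them. I'll check the stalk and compute the move.

```bash
cat >> h.py <<'E'
def rows(x,y,z,yaw=None):
    s=arm.get_state();M=R.from_euler('xyz',s["eef_rot"])
    d=M.inv().apply(np.array([x,y,z])-s["tool_pos"])
    T=M if yaw is None else R.from_euler('xyz',[np.pi,0,yaw])
    print(np.round(d,1).tolist(),(M.inv()*T).as_rotvec().round(3).tolist())
E
python3 - <<'E'
from h import *
W=np.load("topW.npy")
for u,v in((90,250),(95,245),(100,237),(105,228),(112,220),(118,212),(125,202),(130,196),(126,214),(148,262),(172,262)): print(u,v,W[v-2:v+3,u-2:u+3].reshape(-1,3)[np.argmax(W[v-2:v+3,u-2:u+3,2])].round())
Q=W[(W[...,0]>180)&(W[...,1]>150)&(W[...,2]>560)]; print(len(Q))
rows(256,570,450);rows(150,340,690)
E
```

```text
90 250 [310. 375. 611.]
95 245 [318. 366. 609.]
100 237 [337. 353. 610.]
105 228 [353. 346. 609.]
112 220 [368. 334. 604.]
118 212 [ 266. -117. 1622.]
125 202 [407. 309. 595.]
130 196 [ 266. -117. 1622.]
126 214 [444. 535.  39.]
148 262 [280. 319. 426.]
172 262 [279. 259. 428.]
4712
[-0.2, -0.1, -218.6] [0.0, 0.0, 0.0]
[2.3, -253.3, -458.7] [0.0, 0.0, 0.0]
```

```bash
python3 -m crank '[[[0,0,-45,0,0,0],[0,0,-90,0,0,0],[0,0,-135,0,0,0],[0,0,-180,0,0,0],[0,-20,-220,0,0,0]]]' 1
python3 -m crank '[[[0,-30,-35,0,0,0],[0,-60,-70,0,0,0],[0,-95,-105,0,0,0],[0,-130,-140,0,0,0],[0,-160,-170,0,0,0]]]'
python3 -m crank '[[[0,-25,-35,0,0,0],[0,-50,-70,0,0,0],[0,-70,-100,0,0,0],[0,-70,-100,0,0,0]]]'
python3 -c "
from h import *
print(arm.get_state()['joint_positions']);rows(372,0,710,1.6)"
```

```text
time: 1.2
tool_pos: [248.0, 552.5, 452.9]
eef_rot: [3.141, 0.0, 2.72]
wrist_force: [-0.1, -0.2, -0.2]
gripper_width: 12.4
grip_force: 0.0
time: 1.7
tool_pos: [181.1, 404.1, 623.4]
eef_rot: [3.14, 0.0, 2.72]
wrist_force: [0.1, 0.6, 0.2]
gripper_width: -0.1
grip_force: 0.0
time: 2.1
tool_pos: [152.0, 339.6, 725.6]
eef_rot: [3.133, 0.002, 2.72]
wrist_force: [0.4, -0.2, 0.1]
gripper_width: 0.1
grip_force: 0.0
[ 9.72008733e-01  1.38247896e-03  9.67301997e-01 -4.26408097e-06
  2.16418401e+00 -1.76823584e-01]
[-339.8, -219.8, 14.2] [0.009, -0.003, 1.12]
```

```bash
python3 -m crank '[[[-34,-22,0,0,0,0.11],[-68,-44,0,0,0,0.22],[-102,-66,0,0,0,0.33],[-136,-88,0,0,0,0.44],[-170,-110,0,0,0,0.55]]]'
python3 -c "
from h import *
print(arm.get_state()['joint_positions']);rows(372,0,720,1.6)"
```

```text
time: 2.6
tool_pos: [264.2, 170.9, 720.6]
eef_rot: [-3.141, -0.0, 2.166]
wrist_force: [0.3, 0.4, 0.4]
gripper_width: -0.2
grip_force: 0.0
[ 3.62979770e-01 -9.64387753e-02  1.07119264e+00  7.78047078e-05
  2.16743221e+00 -2.31930075e-01]
[-201.9, -6.5, 0.6] [-0.001, -0.0, 0.566]
```

```bash
python3 -m crank '[[[-40,-1,0,0,0,0.13],[-80,-3,0,0,0,0.26],[-120,-4,0,0,0,0.39],[-160,-5,0,0,0,0.52],[-200,-6,0,0,0,0.57]]]'
python3 -c "
from h import *
rows(480,-362,220,0.515)"
```

```text
time: 3.1
tool_pos: [372.2, 1.8, 720.6]
eef_rot: [-3.141, -0.0, 1.594]
wrist_force: [-0.3, 1.8, 0.3]
gripper_width: -0.4
grip_force: 0.0
[-366.4, 99.4, 500.5] [-0.001, 0.0, 1.079]
```

```bash
python3 -m crank '[[[-35,9,30,0,0,0],[-70,18,60,0,0,0],[-105,27,90,0,0,0],[-140,36,120,0,0,0],[-170,45,150,0,0,0]]]'
python3 -m crank '[[[-30,8,35,0,0,0],[-60,16,70,0,0,0],[-90,24,105,0,0,0],[-120,32,140,0,0,0],[-145,40,170,0,0,0]]]'
python3 -m crank '[[[-10,3,30,0,0,0.14],[-20,6,60,0,0,0.28],[-30,8,90,0,0,0.42],[-40,11,120,0,0,0.56],[-50,14,150,0,0,0.7]]]'
python3 -c "
from h import *
print(arm.get_state()['joint_positions']);rows(482,-361,140,0.515)"
```

```text
time: 3.6
tool_pos: [421.4, -166.8, 569.0]
eef_rot: [-3.141, -0.001, 1.599]
wrist_force: [1.4, -0.0, 0.5]
gripper_width: 0.2
grip_force: 0.0
time: 4.1
tool_pos: [465.3, -310.0, 398.2]
eef_rot: [-3.14, -0.002, 1.599]
wrist_force: [0.2, -0.3, 0.3]
gripper_width: -0.0
grip_force: 0.0
time: 4.6
tool_pos: [480.7, -358.4, 249.0]
eef_rot: [-3.14, -0.0, 0.894]
wrist_force: [0.7, -0.7, -0.3]
gripper_width: 0.1
grip_force: 0.0
[-7.50824014e-01  4.38007601e-01  1.60083223e+00  8.90176072e-05
  1.10398037e+00 -7.40403231e-02]
[-1.2, 2.8, 109.0] [-0.001, 0.0, 0.379]
```

```bash
python3 -m crank '[[[0,1,40,0,0,0.13],[-1,2,75,0,0,0.26],[-1,3,109,0,0,0.379],[-1,3,109,0,0,0.379]]]'
python3 - <<'E'
from h import *
rows(482,-361,58,0.515)
s=arm.get_state();p=s["tool_pos"];n=np.array([.870,.492])
print("along gap (tcp to lid):",(np.array([536,-331])-p[:2])@n-17,"lateral",(np.array([536,-331])-p[:2])@np.array([-n[1],n[0]]))
E
```

```text
time: 5.0
tool_pos: [480.9, -359.4, 137.5]
eef_rot: [-3.134, 0.002, 0.519]
wrist_force: [0.6, 0.1, -0.5]
gripper_width: -0.3
grip_force: 0.0
[0.3, 2.6, 79.5] [-0.008, 0.002, 0.004]
along gap (tcp to lid): 44.88540457902433 lateral -2.3872803589035456
```

```bash
python3 -m crank '[[[0,2,40,0,0,0],[0,2.4,79,0,0,0],[10,2.4,79,0,0,0],[20,2.4,79,0,0,0],[20,2.4,79,0,0,0]]]'
python3 -m crank '[[[5,0,0,0,0,0],[10,0,0,0,0,0],[15,0,0,0,0,0],[20,0,0,0,0,0]]]'
```

```text
time: 5.5
tool_pos: [503.4, -353.0, 65.8]
eef_rot: [3.138, -0.001, 0.523]
wrist_force: [1.1, 0.2, 0.0]
gripper_width: -0.1
grip_force: 0.0
time: 5.9
tool_pos: [519.0, -343.0, 63.7]
eef_rot: [3.141, -0.0, 0.521]
wrist_force: [0.0, 0.3, 0.2]
gripper_width: 0.2
grip_force: 0.2
```

Run:
```python
from h import *
c=arm.camera("side");cv2.imwrite("pics/b1.png",cv2.resize(c["image"][90:220,230:400],None,fx=4,fy=4,interpolation=2))
s=arm.get_state();print(s["tool_pos"],s["wrist_force"],s["time"]);rows(519,-343,58,.515)
```

```text
[ 519.45979889 -342.68879914   63.53150762] [-0.15029768  0.92333515 -1.22147186] 5.95
[-0.6, 0.0, 5.5] [0.0, -0.0, 0.006]
```

View pics/b1.png

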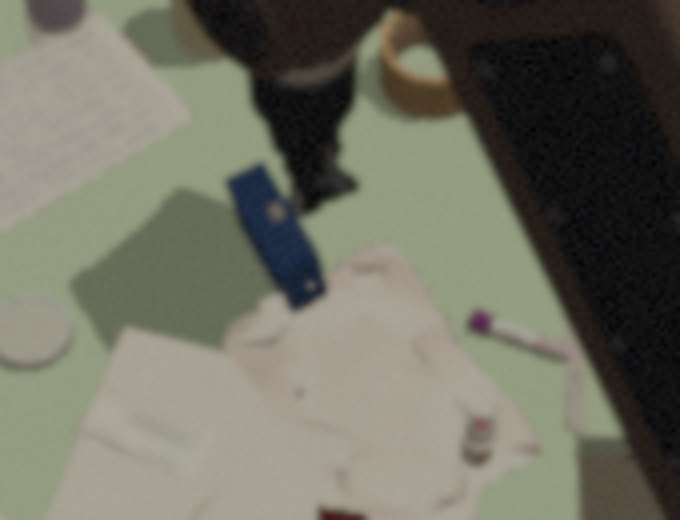

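The fingertips (about (320,190)) are right beside the lid, near the box's middle, and the box still stands. I lower 4 mm and push on.

```bash
python3 -m crank '[[[-3,0,2,0,0,0],[-3,0,4.5,0,0,0],[0,0,4.5,0,0,0],[5,0,4.5,0,0,0],[8,0,4.5,0,0,0]]]'
python3 -m crank '[[[4,0,0,0,0,0],[8,0,0,0,0,0],[12,0,0,0,0,0]]]'
python3 -c "
from h import *
c=arm.camera('side');W=cloud(c);I=c['image'].astype(int)
m=(I[...,0]>I[...,2]+35)&(I[...,0]>I[...,1]+15)&(np.hypot(W[...,0]-550,W[...,1]+322)<110)
P=W[m];print(len(P),np.percentile(P,[2,50,98],axis=0).round())"
```

```text
time: 6.45
tool_pos: [525.9, -339.0, 58.8]
eef_rot: [3.142, -0.0, 0.521]
wrist_force: [0.3, -0.2, 0.0]
gripper_width: -0.4
grip_force: 0.1
time: 6.75
tool_pos: [536.3, -332.9, 58.8]
eef_rot: [-3.142, -0.0, 0.521]
wrist_force: [-0.7, 0.4, 0.6]
gripper_width: 0.1
grip_force: 0.0
93 [[ 540. -352.   59.]
 [ 566. -305.   66.]
 [ 590. -277.   75.]]
```

```bash
python3 -m crank '[[[4,0,0,0,0,0],[8,0,0,0,0,0],[8,0,0,0,0,0],[8,0,0,0,0,0],[8,0,0,0,0,0]]]'
cat >> h.py <<'E'
def look(n,col,cx,cy):
    c=arm.camera(n);W=cloud(c);I=c['image'].astype(int);b,g,r=I[...,0],I[...,1],I[...,2]
    m=((b>r+35)&(b>g+15)) if col=='b' else (r>g+40)&(r>b+40)
    P=W[m&(np.hypot(W[...,0]-cx,W[...,1]-cy)<110)]
    print(n,len(P),np.percentile(P,[2,50,98],axis=0).round().tolist())
    return c
E
python3 -c "
from h import *
look('side','b',570,-310)"
```

```text
time: 7.3
tool_pos: [542.8, -329.3, 58.8]
eef_rot: [-3.141, -0.0, 0.521]
wrist_force: [0.3, -0.3, 0.6]
gripper_width: 0.3
grip_force: 0.0
side 145 [[539.0, -344.0, 29.0], [583.0, -282.0, 33.0], [624.0, -258.0, 37.0]]
```

Blue lies flat. On to red.

```bash
python3 -m crank '[[[-10,0,-30,0,0,0],[-30,0,-75,0,0,0],[-50,0,-120,0,0,0],[-50,0,-120,0,0,0]]]'
python3 -c "
from h import *
rows(430,-31,180,-0.169)"
```

```text
time: 7.75
tool_pos: [499.5, -356.5, 184.7]
eef_rot: [3.133, -0.003, 0.519]
wrist_force: [0.3, -0.1, 0.3]
gripper_width: 0.1
grip_force: 0.0
[101.2, -317.1, 2.2] [0.007, -0.005, 0.688]
```

```bash
python3 -m crank '[[[12,-38,0,0,0,0.13],[25,-78,0,0,0,0.26],[37,-117,0,0,0,0.39],[50,-157,0,0,0,0.53],[62,-196,0,0,0,0.688]]]'
python3 -c "
from h import *
rows(430,-31,180,-0.169)"
```

```text
time: 8.25
tool_pos: [455.0, -151.6, 178.4]
eef_rot: [-3.141, 0.0, -0.165]
wrist_force: [1.2, -0.2, 1.0]
gripper_width: -0.1
grip_force: 0.0
[-44.6, -114.9, -1.5] [-0.0, 0.0, 0.004]
```

```bash
python3 -m crank '[[[-15,-38,0,0,0,0],[-30,-77,0,0,0,0],[-44.6,-115,0,0,0,0],[-44.6,-115,0,0,0,0]]]'
python3 -m crank '[[[0,0,40,0,0,0],[0,0,75,0,0,0],[0,0,90,0,0,0],[0,0,90,0,0,0]]]'
python3 - <<'E'
from h import *
c=look("side",'r',485,-40);cv2.imwrite("pics/r1.png",cv2.resize(c["image"][150:300,250:420],None,fx=4,fy=4,interpolation=2))
s=arm.get_state();p=s["tool_pos"];a=np.radians(-9.5);n=np.array([np.cos(a),np.sin(a)]);d=np.array([485,-40])-p[:2]
print(p,s["joint_positions"],"gap",d@n-17,"tool y off",d@np.array([n[1],-n[0]]))
E
```

```text
time: 8.65
tool_pos: [428.3, -29.2, 178.6]
eef_rot: [-3.141, 0.001, -0.156]
wrist_force: [-0.2, -0.2, 0.2]
gripper_width: -0.0
grip_force: 0.0
time: 9.05
tool_pos: [429.2, -32.9, 86.9]
eef_rot: [-3.141, 0.004, -0.16]
wrist_force: [0.1, 0.3, 0.1]
gripper_width: 0.1
grip_force: 0.0
side 133 [[471.0, -67.0, 94.0], [489.0, -39.0, 97.0], [500.0, -12.0, 101.0]]
[429.75673395 -32.95533299  88.10898818] [-2.30058938e-01  4.61494251e-01  2.16441225e+00  9.88094762e-05
  5.17752856e-01  1.50027499e+00] gap 38.6483433114656 tool y off -2.1697151607673257
```

View pics/r1.png

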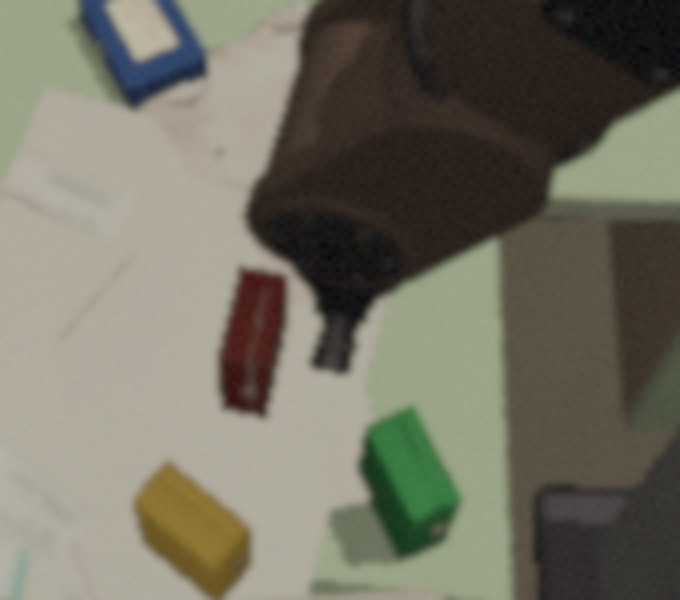

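Blue is flat, label up; the shut fingers (about (335,345)) are in front of the red lid. Pushing.

```bash
python3 -m crank '[[[10,-2,1,0,0,0],[20,-2,1,0,0,0],[26,-2,1,0,0,0],[31,-2,1,0,0,0],[36,-2,1,0,0,0]]]'
python3 -m crank '[[[4,0,0,0,0,0],[8,0,0,0,0,0],[12,0,0,0,0,0],[16,0,0,0,0,0]]]'
python3 -c "
from h import *
look('side','r',505,-40)"
```

```text
time: 9.6
tool_pos: [466.3, -36.4, 88.0]
eef_rot: [-3.142, -0.0, -0.159]
wrist_force: [-0.9, -0.1, 0.5]
gripper_width: -0.2
grip_force: 0.1
time: 10.0
tool_pos: [481.9, -38.9, 87.8]
eef_rot: [-3.141, 0.0, -0.159]
wrist_force: [0.8, 0.9, 0.7]
gripper_width: 0.2
grip_force: 0.0
side 83 [[506.0, -64.0, 93.0], [518.0, -38.0, 97.0], [526.0, -16.0, 102.0]]
```

```bash
python3 -m crank '[[[4,0,0,0,0,0],[8,0,0,0,0,0],[10,0,0,0,0,0],[10,0,0,0,0,0],[10,0,0,0,0,0]]]'
python3 -c "
from h import *
look('side','r',545,-50)"
```

```text
time: 10.55
tool_pos: [491.4, -40.4, 87.8]
eef_rot: [-3.141, 0.0, -0.159]
wrist_force: [0.1, -0.9, -0.0]
gripper_width: -0.0
grip_force: 0.0
side 244 [[516.0, -83.0, 30.0], [565.0, -31.0, 34.0], [600.0, -16.0, 37.0]]
```

Red is down too. Retract upward and check.

```bash
python3 -m crank '[[[-5,0,-40,0,0,0],[-10,0,-85,0,0,0],[-10,0,-130,0,0,0],[-10,0,-170,0,0,0],[-10,0,-200,0,0,0]]]'
python3 -m crank '[[[0,0,0,0,0,0],[0,0,0,0,0,0],[0,0,0,0,0,0],[0,0,0,0,0,0]]]'
python3 - <<'E'
from h import *
look('side','b',570,-310)
c=look('side','r',545,-50);cv2.imwrite("pics/f.png",cv2.resize(c["image"][100:320,180:450],None,fx=2.6,fy=2.6,interpolation=2))
E
```

```text
time: 11.1
tool_pos: [481.4, -38.9, 290.5]
eef_rot: [3.142, -0.002, -0.159]
wrist_force: [0.8, -0.0, -0.2]
gripper_width: -0.0
grip_force: 0.0
time: 11.5
tool_pos: [481.2, -38.8, 286.6]
eef_rot: [-3.141, 0.002, -0.159]
wrist_force: [0.3, -0.2, -0.4]
gripper_width: -0.5
grip_force: 0.0
side 191 [[550.0, -341.0, 28.0], [594.0, -280.0, 33.0], [626.0, -256.0, 38.0]]
side 282 [[508.0, -86.0, 30.0], [541.0, -51.0, 34.0], [597.0, -18.0, 37.0]]
```

View pics/f.png

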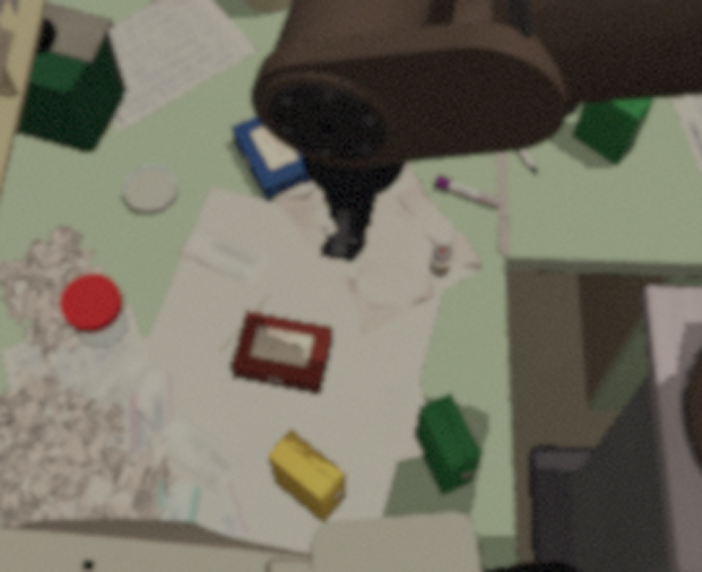

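Both boxes lie flat, labels up (blue at about (275,150), red at (283,350)). The vial, cup, dish and look-alikes are where they were.

```bash
python3 -c "
from plant import arm
print(arm.close_job())"
```

```text
the job is handed in; nothing more can be done
None
```

The blue and the red box were each pushed over where they stood and now lie flat with their labels up; nothing else in view moved (the blue-capped vial was not checked at the end), and I handed the job in at about 12 s.

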